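Reset a tripped breaker behind the push-latch cover of a bench power box

TASK

One of the four breakers under the white cover of the grey bench power box has tripped: its red button stands out and shows a white band. Press the cover in at its round mark and let go so that it springs fully open, push that button in until it stays in, then push the cover over from behind and press it down again until it latches shut. It is all fingertip pressing: do not pinch the cover or push on its inner side, and leave the tools and parts lying about where they are.

Things in the scene. Friction and masses are not known exactly. Their poses are not given: they have to be found in the camera images.
- power_box: Grey bench DC distribution box, fixed to the bench, 118 x 230 x 64 mm. Origin on the bench under its middle, 65 mm behind its front face, 53 mm before its rear face. Its x runs from its front to its rear (roughly away from the robot), y along its width, z up; it turns only about z. Red and black binding posts stand 16 mm out of its front face. A white cover fills most of its top.
- hinge (a point): Middle of the cover's hinge line, which runs along the box's y; axes as the box's. 64 mm above the bench, level with the box's top, 105 mm behind its front face, 13 mm before its rear face.
- well (a point): Centre of the floor of the well under the cover, 34 mm below the box's top. The well is 83 mm (x) by 189 mm (y), straight-walled. Four breakers stand in it in a row along y, 2 mm behind this point (x), at y = -72, -24, 24 and 72 mm, in any order, each in a steel collar 4 mm high. The latch stands within y = -25 to 25 mm, from the front wall to 25 mm before this point, 21 mm high.
- cover (a joint): Cover angle, rad: 0.012 shut and latched; -0.077 pressed in to its stop (5.5 mm at the mark); 1.92 open, leaning 20 degrees back past upright. Sprung open. Push-push latch: latched, pressed to the stop and let go, it springs open in 1.5 s, following the finger up (draw back up and to the front); open, pushed down to the stop and let go, it latches. 2 to 5 N at the mark; 1 N to push over.
- cover_press (a point): Printed round mark, 19 mm, on the outer face of the white cover (80 mm from hinge to free edge, 186 mm wide, outer face 3 mm above the hinge axis when shut). On the middle line, 65 mm from the hinge, 15 mm from the free edge. Moves with the cover; z points out of the outer face, x from free edge to hinge.
- cover_edge (a point): Middle of the free edge of the cover, on the outer face, 80 mm from the hinge line. Moves with the cover.
- button_top (a point): Top centre of the tripped breaker's red round button, 13 mm across; tripped it stands 13 mm out of its collar, 17 mm above the floor of the well, 17 mm below the hinge axis, and shows a white band below the red. z up. The three other breakers are in: their red tops stand 7 mm lower, show no white and do not move.
- reset_button (a joint): How far the tripped button is pushed in, m: 0 = tripped, 0.009 = the bottom of its travel. Pushed beyond about 0.0077 it catches and, let go, stays at 0.0064; pushed less it springs back. The spring takes 1 to 3 N.
- adapter_n: Loose bystander: metal coaxial adapter, 20 x 42 x 21 mm, lying behind the box, to the right. Origin at the middle of its underside.
- dust_cap: Loose bystander: black rubber cap, 21 mm across, 18 mm high, at the right side of the box. Origin at the middle of its underside.
- alcohol_bottle: Loose bystander: white pump bottle, 60 mm across, 118 mm high, standing at the right side of the box, well clear of the cover. Origin at the middle of its underside.
- cover_inside (a point): Middle of the grey panel, 67 x 174 mm, on the inner side of the cover (underneath when it is shut), which must not be pushed or pinched. Moves with the cover.

How it is judged:
By the outcome, as a careful person would: the job done as asked, in the order asked, and still so for the second after the job is handed in, with the robot touching nothing.
It also fails if it takes over 45 s, if anything falls off the work surface, if the arm or the gripper's body presses on something with over 40 N, if the wrist force passes 120 N, or if a joint passes its speed limit or range.

ROBOT

A 7-joint arm with a two-finger parallel gripper is mounted at the origin on the work surface; the furniture and walls round the work are solid. World frame = base frame: x ahead of the robot, y to its left, z up, the work surface at z = 0. Lengths are in m, angles in rad, forces in N, time in s.
With the tool pointing down it reaches from about 0.425 to 0.925 m from the base axis. Payload 6.8 kg.
Tool frame: the origin (TCP) lies midway between the tips of the shut fingers; the grasp point (between the pads) lies 19 mm behind it (grip_point_offset is the distance from the TCP to the grasp point, in m); y points along the fingers, x is the direction in which the jaws open and shut, and the axes are right-handed (so a half turn about y gives the same grasp; the last joint's range is limited). The gripper opens to 85 mm and grips with 20 to 120 N. Pads are 22 mm wide; open, the fingers measure 114 mm over their backs; the gripper's body (76 mm by 85 mm) begins 54 mm behind the grasp point. The pads swing forward as they close: fully open they stand 13 mm farther back than shut.
Start: joints at [-1.45, 0.477, 0.022, 1.555, -0.011, 1.109, -0.083], TCP at [0.153, 0.657, 0.206] pointing down, gripper open.
Joint ranges: [-2.96, 2.96], [-0.34, 2.1], [-1.41, 1.46], [0.24, 2.44], [-1.37, 4.51], [0.17, 1.92], [-2.96, 2.96]. Speed limits (rad/s): [2.39, 2.39, 3.14, 3.14, 3.14, 3.14, 3.14].

INTERFACE

Orientations are given as a unit quaternion [w, x, y, z].
In Python, from station import get_obs, read_camera, hand_in, grip_point_offset gives the robot as it stands.
- The arm moves only by the tool play_rows, never from a script. Its argument "increments" is a list of rows, each a list of 2 entries, a list of its own where there are three numbers: the shift along the tool's x, y, z in m, then the turn, a rotation vector about the tool's x, y, z in degrees. In form: [[[tx, ty, tz], [ax, ay, az]], ...]. A call has 1 to 20 rows; each row shifts and turns the commanded pose from where the row before left it, along the tool's axes as they then stand; what a row does not reach is not made up. A row lasts 1/12 s, in which the tool goes at most 41.7 mm and 7.16 degrees, less where a joint would pass 70% of its speed; a pose out of reach is approached as far as the arm can. A call with a gripper value outside its range is refused whole. "gripper" is the finger opening in m, from 0 to 0.0854, set as the call begins (left out, the last holds). The fingers move at their own pace and stop on an object; "grip_force" is the grip in N (left out, the last holds). Time passes only in rows, so rows that do not move let the fingers close. It gives the time, the measured TCP pose, the force and the opening at its end, in the units of the state.
- get_obs(): the state, without advancing time (a new reading comes with each control period).
- read_camera(name): name is "side" or "top" or "wrist"; returns a dict with "color" (400x640x3 uint8, red, green, blue), "range_z" (400x640 float32, m along the optical axis (not along the pixel's ray), 0 where there is no reading), "intrinsics" (3x3 intrinsics, pixels), "dist_coeffs" ([k1, k2, p1, p2, k3] as OpenCV has them; the pictures are not rectified), "R" (3x3) and "t" (3): a world point X has camera coordinates R X + t; the wrist camera has in their place "hand_eye" (4x4, takes a point from camera to tool coordinates, whose origin is the TCP and whose axes are the tool frame's). Camera axes: x right, y down, z forward; pixel columns grow to the right and rows downward; lengths in m; the calibration is good to about 2 mm. A picture is of the moment at which its call begins: read the wrist's pose just before it.
- hand_in(): hands the job in, once; it reports no verdict.
The state is a dict: "t": time; "q": joint angles; "joint_vel": joint speeds; "joint_torque": joint torques, N m; "eef_pos": TCP position; "tool_rot": TCP orientation; "contact_force": force on the tool from outside, world axes, zero at the start; "torque": the same for the moment, N m; "gripper_width": opening from 0.0 (shut) to 1.0 (fully open).
Only numpy, scipy, OpenCV 4.12 (cv2) and the standard library are available. Lean on these libraries where they do the work, as an engineer would, in place of code of your own. Each camera call takes 0.05 s, during which the arm holds its last target. There are 200 camera calls.

## Working session

There is one attempt and no reset: what is moved stays moved. The work goes in short steps, Python scripts to look and compute and a tool call to move; the robot and the scene stay as the last step left them, time stands still between calls to the robot, and variables do not carry over. Pictures are saved under pics/ and viewed, about 8 in all and at most 12, crops included, and the job is handed in when it is done.

Besides the shell and the picture viewer there is one more tool, called after "Emit:" as name(argument=value, ...) on one line, values as JSON. play_rows: Moves the arm, as the interface text tells. Its arguments: {"type":"object","properties":{"increments":{"type":"array","items":{"type":"array"}},"gripper":{"type":"number"},"grip_force":{"type":"number"}},"required":["increments"]}

```bash
mkdir -p pics; ls; python3 - <<'E'
from station import *
import cv2, numpy as np
print(get_obs(), grip_point_offset)
ims=[]
for n in("top","side"):
    c=read_camera(n); np.savez(f"pics/{n}0.npz",**c); cv2.imwrite(f"pics/{n}0.png",cv2.cvtColor(c["color"],cv2.COLOR_RGB2BGR)); print(n,c["intrinsics"],c["dist_coeffs"],c["R"],c["t"])
E
```

```text
pics
{'t': 0.0, 'q': array([-1.45010554,  0.47781699,  0.02236805,  1.55644462, -0.01148793,
        1.10928405, -0.0831035 ]), 'joint_vel': array([-2.79357884e-03, -1.62374010e-05, -3.99925071e-04,  4.33056925e-06,
       -8.07569144e-05,  8.74308512e-04, -6.45214245e-04]), 'joint_torque': array([-3.05893730e-05, -5.96457803e+01,  1.60773687e+00, -2.81202382e+01,
        1.24477889e-02,  9.09321418e-03, -1.57942719e-05]), 'eef_pos': array([0.15298558, 0.65678781, 0.20491787]), 'tool_rot': array([-0.55336136,  0.55424892,  0.43919022, -0.44012645]), 'contact_force': array([-0.0352637 , -0.03138609,  0.78688175]), 'torque': array([ 0.03624175, -0.01251742, -0.04817561]), 'gripper_width': 1.0015452772704352} 0.0187
top [[469.48448921   0.         325.53585601]
 [  0.         469.48448921 198.27137501]
 [  0.           0.           1.        ]] [0.005693 0.       0.       0.       0.      ] [[ 0.00428218 -0.99996001  0.00785172]
 [-0.98019526 -0.00575185 -0.19794994]
 [ 0.19798718 -0.00684856 -0.98018068]] [-0.04727896  0.52027364  0.8043394 ]
side [[382.93184573   0.         322.34228201]
 [  0.         382.93184573 191.03930382]
 [  0.           0.           1.        ]] [-0.03081398  0.          0.          0.          0.        ] [[-9.25352399e-01 -3.79107475e-01 -6.78559941e-04]
 [-3.02881048e-01  7.40367644e-01 -6.00099010e-01]
 [ 2.28004404e-01 -5.55097535e-01 -7.99925445e-01]] [0.44258723 0.24278979 0.78101126]
```

View pics/top0.png

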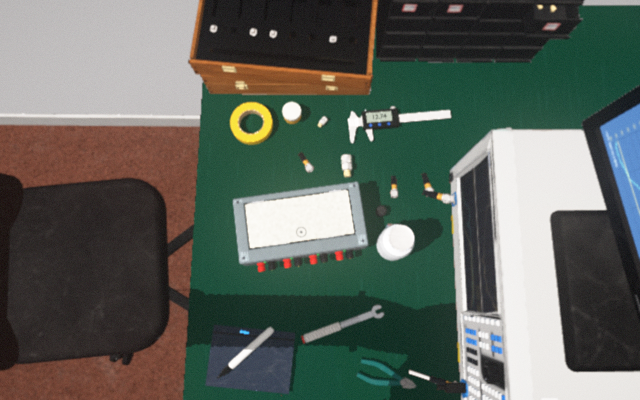

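View pics/side0.png

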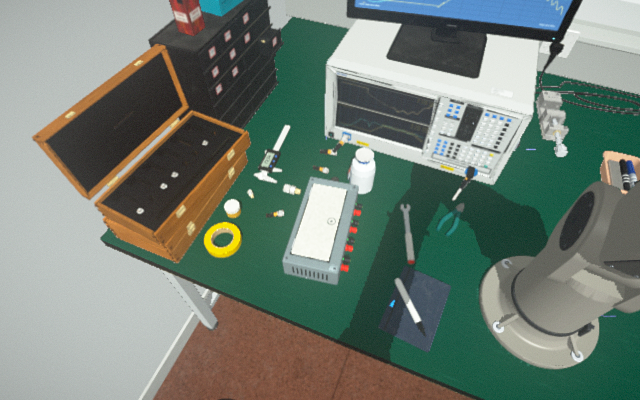

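Top view: box with corners about (233,198), (358,183), (367,247), (240,264), mark at (301,232), front (binding posts) towards the robot. I'll enlarge it for pixel readings.

```bash
cat > h.py <<'E'
import numpy as np, cv2
from scipy.spatial.transform import Rotation as Rn
def ray(c,uv,R=None,t=None):
    R=c["R"] if R is None else R; t=c["t"] if t is None else t
    p=cv2.undistortPoints(np.array([[uv]],float),c["intrinsics"],c["dist_coeffs"])[0,0]
    return -R.T@t, R.T@np.array([p[0],p[1],1])
def onz(c,uv,z,R=None,t=None):
    o,d=ray(c,uv,R,t); return o+d*(z-o[2])/d[2]
def proj(c,X,R=None,t=None):
    R=c["R"] if R is None else R; t=c["t"] if t is None else t
    return cv2.projectPoints(np.array(X,float).reshape(-1,1,3),cv2.Rodrigues(R)[0],t,c["intrinsics"],c["dist_coeffs"])[0][:,0]
def wristRt(c,obs):
    w,x,y,z=obs["tool_rot"]; T=np.eye(4); T[:3,:3]=Rn.from_quat([x,y,z,w]).as_matrix(); T[:3,3]=obs["eef_pos"]
    M=np.linalg.inv(T@c["hand_eye"]); return M[:3,:3],M[:3,3]
E
python3 - <<'E'
import cv2,numpy as np
from h import *
im=cv2.imread("pics/top0.png")
cv2.imwrite("pics/topc.png",cv2.resize(im[170:280,225:425],None,fx=4,fy=4,interpolation=cv2.INTER_CUBIC))
c=dict(np.load("pics/top0.npz"))
for uv in [(234,198),(357,183),(367,247),(240,264)]: print(uv,onz(c,uv,.064))
print("mark",onz(c,(301,232),.067)); 
E
```

```text
(234, 198) [0.51765499 0.11982388 0.064     ]
(357, 183) [ 0.54668059 -0.10143952  0.064     ]
(367, 247) [ 0.43091524 -0.11803219  0.064     ]
(240, 264) [0.40014631 0.10431435 0.064     ]
mark [ 0.45650194 -0.00147241  0.067     ]
```

View pics/topc.png

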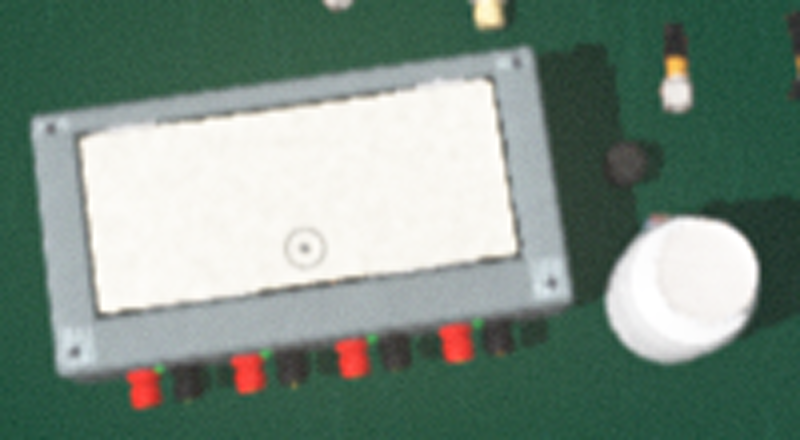

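```bash
python3 - <<'E'
from h import *
c=dict(np.load("pics/top0.npz"))
f=lambda p,z:onz(c,(p[0]/4+225-.375,p[1]/4+170-.375),z)
P=[f(p,.067) for p in [(80,133),(492,80),(519,254),(100,313),(305,247)]]
B=[f(p,.064) for p in [(32,118),(533,47),(572,298),(62,373)]]
# cover model in box frame: hinge x=.040, free edge -.040, y +-.093 ; mark (-.025,0)
M=np.array([[.040,.093],[.040,-.093],[-.040,-.093],[-.040,.093],[-.025,0],[.053,.115],[.053,-.115],[-.065,-.115],[-.065,.115]])
W=np.array(P+B)[:,:2]
mc,wc=M.mean(0),W.mean(0); U,S,V=np.linalg.svd((M-mc).T@(W-wc)); R=V.T@U.T
t=wc-R@mc; yaw=np.degrees(np.arctan2(R[1,0],R[0,0]))
print("origin",t,"yaw",yaw); print(np.round((W-(M@R.T+t))*1000,1))
print("mark",R@[-.025,0]+t,"hinge",R@[.04,0]+t)
E
```

```text
origin [0.48160438 0.00201201] yaw 8.422155214988615
[[ 0.7  0.1]
 [-1.2 -0.1]
 [-0.7  0.1]
 [-0.3 -0.1]
 [ 0.7  0.4]
 [-1.6 -1.3]
 [-1.2  0.9]
 [ 1.8  2.1]
 [ 1.6 -2.1]]
mark [ 0.45687398 -0.00164963] hinge [0.52117301 0.00787063]
```

```bash
cat >> h.py <<'E'
O=np.array([.4816,.0020,0]); YAW=np.radians(8.42)
RB=Rn.from_euler('z',YAW).as_matrix()
def b2w(p): return RB@np.array(p)+O
def Rt(obs): w,x,y,z=obs["tool_rot"]; return Rn.from_quat([x,y,z,w]).as_matrix()
def target(sign=1,tilt=0):
    # tool y down (body leaning to front by tilt), tool x along sign*box y
    x=RB@[0,sign,0]; t=np.radians(tilt); y=RB@[np.sin(t),0,-np.cos(t)]
    return np.c_[x,y,np.cross(x,y)]
def plan(obs,p,R,n=None):
    R0=Rt(obs); d=R0.T@(np.array(p)-obs["eef_pos"]); r=Rn.from_matrix(R0.T@R).as_rotvec(degrees=True)
    print("shift(tool)mm",np.round(d*1000,1),"rot(deg)",np.round(r,2),"|",np.round(obs["eef_pos"]*1000,1),"F",np.round(obs["contact_force"],1))
E
python3 - <<'E'
from h import *
from station import *
o=get_obs(); print(Rt(o).round(3)); 
for s in(1,-1): plan(o,b2w([-.025,0,.20]),target(s))
c=dict(np.load("pics/top0.npz")); z=c["range_z"]
for v in range(40,200,15):
  r=[]
  for u in (220,260,300,340,380):
    d=z[v,u]; o_,dd=ray(c,(u,v)); r.append((o_+dd*d).round(2))
  print(v,*r)
E
```

```text
[[ 0.227 -0.    -0.974]
 [ 0.974 -0.002  0.227]
 [-0.002 -1.    -0.   ]]
shift(tool)mm [-572.4    6.  -445.3] rot(deg) [-1.000e-02 -2.153e+01 -9.000e-02] | [153.  656.9 205. ] F [-0.   0.7 -0.6]
shift(tool)mm [-572.4    6.  -445.3] rot(deg) [ 1.3000e-01  1.5847e+02 -1.0000e-02] | [153.  656.9 205. ] F [-0.   0.7 -0.6]
40 [0.79 0.15 0.13] [0.79 0.07 0.13] [0.79 0.   0.13] [ 0.79 -0.07  0.13] [ 0.83 -0.15  0.07]
55 [0.76 0.14 0.13] [0.77 0.07 0.12] [0.76 0.   0.12] [ 0.77 -0.07  0.13] [ 0.83 -0.15  0.02]
70 [0.74 0.15 0.11] [0.73 0.07 0.13] [0.73 0.   0.13] [ 0.74 -0.07  0.13] [ 0.8  -0.16  0.  ]
85 [0.75 0.16 0.04] [0.75 0.08 0.04] [0.74 0.01 0.05] [ 0.72 -0.07  0.1 ] [ 0.77 -0.16 -0.  ]
100 [ 0.73  0.17 -0.  ] [ 0.73  0.09 -0.  ] [0.73 0.01 0.  ] [ 0.74 -0.07 -0.  ] [ 0.73 -0.15 -0.  ]
115 [ 0.7   0.17 -0.  ] [0.7  0.09 0.01] [0.69 0.01 0.02] [ 0.7  -0.07  0.  ] [ 0.7  -0.15  0.02]
130 [ 0.67  0.17 -0.  ] [0.66 0.08 0.02] [ 0.67  0.01 -0.  ] [ 0.67 -0.07 -0.  ] [ 0.67 -0.15  0.  ]
145 [ 0.64  0.16 -0.  ] [ 0.64  0.09 -0.  ] [ 0.64  0.01 -0.  ] [ 0.64 -0.07  0.  ] [ 0.64 -0.15 -0.  ]
160 [ 0.61  0.16 -0.  ] [ 0.61  0.08 -0.  ] [0.61 0.01 0.  ] [ 0.61 -0.07 -0.  ] [ 0.61 -0.15 -0.  ]
175 [ 0.58  0.16 -0.  ] [0.58 0.08 0.  ] [ 0.58  0.01 -0.  ] [ 0.58 -0.07 -0.  ] [ 0.58 -0.15 -0.  ]
190 [ 0.55  0.16 -0.  ] [ 0.55  0.08 -0.  ] [0.53 0.   0.06] [ 0.53 -0.07  0.07] [ 0.55 -0.15 -0.  ]
```

Emit:
play_rows(increments=[[[-0.01, 0, -0.04], [0, 0, 0]], [[-0.01, 0, -0.04], [0, 0, 0]], [[-0.01, 0, -0.04], [0, 0, 0]], [[-0.01, 0, -0.04], [0, 0, 0]], [[-0.0333, 0, -0.0178], [0, 0, 0]], [[-0.0333, 0, -0.0178], [0, 0, 0]], [[-0.0333, 0, -0.0178], [0, 0, 0]], [[-0.0333, 0, -0.0178], [0, 0, 0]], [[-0.0333, 0, -0.0178], [0, 0, 0]], [[-0.0333, 0, -0.0178], [0, 0, 0]], [[-0.0333, 0, -0.0178], [0, 0, 0]], [[-0.0333, 0, -0.0178], [0, 0, 0]], [[-0.0333, 0, -0.0178], [0, 0, 0]], [[-0.0333, 0, -0.0178], [0, 0, 0]], [[-0.0333, 0, -0.0178], [0, 0, 0]], [[-0.0333, 0, -0.0178], [0, 0, 0]], [[-0.0333, 0, -0.0178], [0, 0, 0]], [[-0.0333, 0, -0.0178], [0, 0, 0]], [[-0.0333, 0, -0.0178], [0, 0, 0]], [[-0.0333, 0, -0.0178], [0, 0, 0]]], gripper=0)

```text
t: 1.77
eef_pos: [0.4562, -0.0032, 0.2059]
tool_rot: [0.554, -0.554, -0.44, 0.44]
contact_force: [-0.2, -0.0, 0.2]
gripper_width: 0.001
```

Emit:
play_rows(increments=[[[0, 0, 0], [0, -7, 0]], [[0, 0, 0], [0, -7, 0]], [[0, 0, 0], [0, -7, 0]], [[0, 0, 0], [0, -0.5, 0]]])

```text
t: 2.1
eef_pos: [0.4561, -0.0016, 0.2056]
tool_rot: [0.461, -0.461, -0.536, 0.536]
contact_force: [0.2, -0.2, 0.8]
gripper_width: -0.001
```

```bash
python3 - <<'E'
from h import *
from station import *
o=get_obs(); plan(o,b2w([-.025,0,.20]),target(1)); print(o["t"],o["q"].round(2),o["gripper_width"])
c=read_camera("wrist"); print(c["hand_eye"].round(3)); R,t=wristRt(c,o)
im=cv2.cvtColor(c["color"],cv2.COLOR_RGB2BGR)
for p in [(-.025,0,.067),(-.04,.093,.067),(-.04,-.093,.067),(.04,.093,.067),(.04,-.093,.067)]:
    q=proj(c,b2w(p),R,t)[0]; print(p,q.round(1)); cv2.circle(im,(int(q[0]),int(q[1])),3,(0,0,255),1)
cv2.imwrite("pics/w1.png",im)
E
```

```text
shift(tool)mm [-0.1  5.6 -0.8] rot(deg) [-0.03  0.19  0.  ] | [456.1  -1.6 205.6] F [ 0.2 -0.2  0.8]
2.1 [-0.5   0.11  0.4   2.08 -0.05  0.97  1.65] -0.0010747746293698682
[[ 1.     0.    -0.    -0.001]
 [ 0.    -0.3    0.954 -0.169]
 [ 0.    -0.954 -0.3    0.076]
 [ 0.     0.     0.     1.   ]]
(-0.025, 0, 0.067) [313.8 177.3]
(-0.04, 0.093, 0.067) [415.5 161.8]
(-0.04, -0.093, 0.067) [212.2 161.1]
(0.04, 0.093, 0.067) [407.9 241.8]
(0.04, -0.093, 0.067) [219.  241.2]
```

View pics/w1.png

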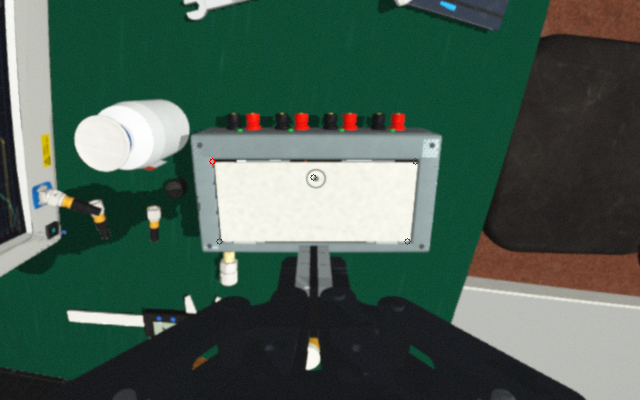

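Wrist view: predicted cover corners and mark fall within about 2 px of the real ones (mark at (316,178)), so the box pose is good. Now I'll go down to the mark.

Emit:
play_rows(increments=[[[0, 0.026, 0], [0, 0, 0]], [[0, 0.026, 0], [0, 0, 0]], [[0, 0.026, 0], [0, 0, 0]], [[0, 0.026, 0], [0, 0, 0]], [[0, 0.026, 0], [0, 0, 0]], [[0, 0.003, 0], [0, 0, 0]], [[0, 0.003, 0], [0, 0, 0]], [[0, 0.003, 0], [0, 0, 0]], [[0, 0.003, 0], [0, 0, 0]]])

```text
t: 2.9
eef_pos: [0.4576, -0.0012, 0.0649]
tool_rot: [-0.462, 0.463, 0.536, -0.534]
contact_force: [0.2, 0.2, 0.4]
gripper_width: 0.002
```

Emit:
play_rows(increments=[[[0, 0.001, 0], [0, 0, 0]], [[0, 0.001, 0], [0, 0, 0]]])

```text
t: 3.07
eef_pos: [0.4571, -0.0012, 0.0627]
tool_rot: [-0.462, 0.463, 0.536, -0.535]
contact_force: [0.2, -0.3, -0.6]
gripper_width: -0.004
```

Emit:
play_rows(increments=[[[0, 0.001, 0], [0, 0, 0]], [[0, 0.001, 0], [0, 0, 0]], [[0, 0, 0], [0, 0, 0]]])

```text
t: 3.32
eef_pos: [0.4565, -0.0013, 0.06]
tool_rot: [-0.462, 0.462, 0.535, -0.535]
contact_force: [0.2, 0.4, -0.1]
gripper_width: 0.0
```

Emit:
play_rows(increments=[[[0, 0.001, 0], [0, 0, 0]], [[0, 0.001, 0], [0, 0, 0]], [[0, 0, 0], [0, 0, 0]]])

```text
t: 3.57
eef_pos: [0.4563, -0.0014, 0.0577]
tool_rot: [0.462, -0.462, -0.535, 0.535]
contact_force: [-0.3, 0.9, 0.3]
gripper_width: -0.003
```

```bash
python3 - <<'E'
from h import *
from station import *
o=get_obs(); plan(o,b2w([-.025,0,.06]),target(1)); 
c=read_camera("side"); im=cv2.cvtColor(c["color"],cv2.COLOR_RGB2BGR)
d=read_camera("wrist"); iw=cv2.cvtColor(d["color"],cv2.COLOR_RGB2BGR)
cv2.imwrite("pics/s2.png",np.vstack([cv2.resize(im[120:300,230:430],(600,540),interpolation=cv2.INTER_CUBIC)]))
cv2.imwrite("pics/w2.png",iw)
E
```

```text
shift(tool)mm [-0.4 -2.3 -0.6] rot(deg) [-0.01 -0.03  0.  ] | [456.3  -1.4  57.7] F [-0.3  0.9  0.3]
```

View pics/s2.png

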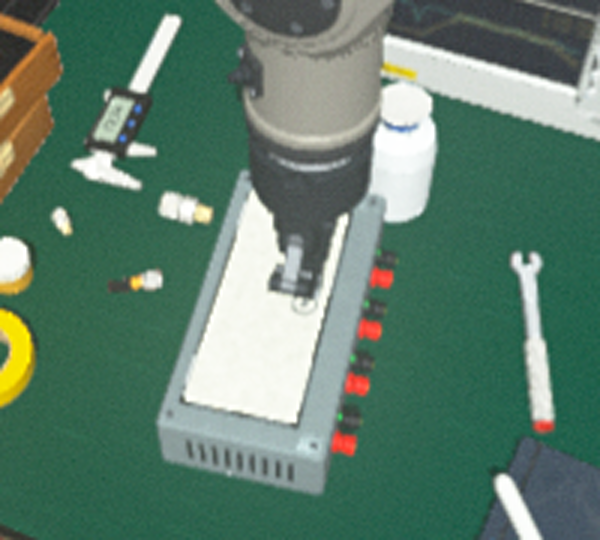

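```bash
python3 - <<'E'
from h import *
from station import *
o=get_obs(); c=read_camera("side"); np.savez("pics/s2.npz",**c)
print("tcp px",proj(c,o["eef_pos"]),"mark shut",proj(c,b2w([-.025,0,.067])),"edge",proj(c,b2w([-.04,0,.067])))
for uv in [(331,221),(320,235),(300,250),(322,214),(326,214),(331,215),(328,216),(325,205),(328,200),(330,205)]:
    a,d=ray(c,uv); p=a+d*c["range_z"][uv[1],uv[0]]; print(uv,"world",(p*1000).round(1),"box",((RB.T@(p-O))*1000).round(1))
d=read_camera("wrist"); R,t=wristRt(d,o); print("wrist: tcp",proj(d,o["eef_pos"],R,t),"mark",proj(d,b2w([-.025,0,.067]),R,t))
E
```

```text
tcp px [[331.81799439 222.4572358 ]] mark shut [[331.72674035 220.00126416]] edge [[338.46525736 221.39754199]]
(331, 221) world [457.6   0.8  66.1] box [-23.9   2.3  66.1]
(320, 235) world [466.3  42.2  66. ] box [-9.2 42.  66. ]
(300, 250) world [490.7  91.1  66.7] box [22.1 86.8 66.7]
(322, 214) world [454.9  58.5 176.1] box [-18.2  59.8 176.1]
(326, 214) world [448.2  55.2 175.3] box [-25.3  57.5 175.3]
(331, 215) world [438.5  54.4 176.4] box [-34.9  58.2 176.4]
(328, 216) world [443.7  56.2 172.5] box [-29.5  59.2 172.5]
(325, 205) world [465.9  16.  142.8] box [-13.5  16.2 142.8]
(328, 200) world [452.4  35.2 191.9] box [-24.   37.1 191.9]
(330, 205) world [445.7  41.7 188. ] box [-29.7  44.6 188. ]
wrist: tcp [[314.339589   238.87215357]] mark [[313.57077253 247.17291446]]
```

View pics/w2.png

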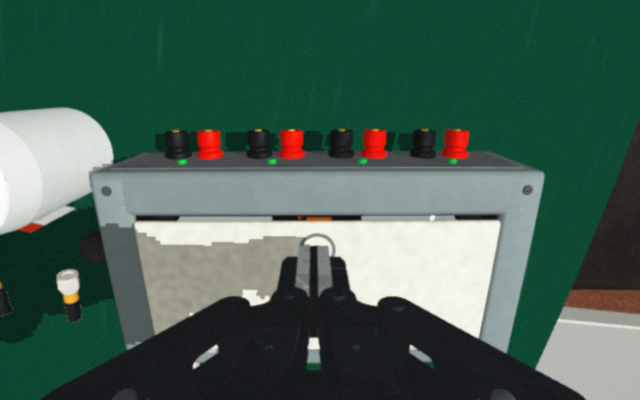

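Wrist view: tips at about (314,247), just over the ring (318,245), which is not pressed yet, so the real tips sit higher than the TCP figure. I'll keep going down gently, watching the force.

Emit:
play_rows(increments=[[[0, 0.001, 0], [0, 0, 0]], [[0, 0.001, 0], [0, 0, 0]], [[0, 0.001, 0], [0, 0, 0]], [[0, 0, 0], [0, 0, 0]]])

```text
t: 4.1
eef_pos: [0.4562, -0.0013, 0.0547]
tool_rot: [0.462, -0.462, -0.535, 0.535]
contact_force: [-0.4, -0.1, 0.2]
gripper_width: 0.004
```

Emit:
play_rows(increments=[[[0, 0.001, 0], [0, 0, 0]], [[0, 0.001, 0], [0, 0, 0]], [[0, 0, 0], [0, 0, 0]]])

```text
t: 4.35
eef_pos: [0.4562, -0.0013, 0.0527]
tool_rot: [0.462, -0.462, -0.535, 0.535]
contact_force: [-0.2, 0.5, -0.4]
gripper_width: -0.0
```

```bash
python3 - <<'E'
from h import *
from station import *
o=get_obs(); d=read_camera("wrist"); np.savez("pics/w3.npz",**d); H=d["hand_eye"]
R,t=wristRt(d,o)
for v in range(220,300,6):
  s=[]
  for u in (307,314,322):
    a=d["range_z"][v,u]; p=cv2.undistortPoints(np.array([[[u,v]]],float),d["intrinsics"],d["dist_coeffs"])[0,0]
    X=H[:3,:3]@(np.array([p[0],p[1],1])*a)+H[:3,3]; s.append((X*1000).round(0))
  print(v,*s)
# mark/cover plane now: points on the cover away from the fingers
for u,v in [(180,240),(230,240),(400,240),(450,240),(318,232),(450,260),(180,260),(318,160),(320,190)]:
    a,dd=ray(d,(u,v),R,t); p=a+dd*d["range_z"][v,u]; print(u,v,"box",((RB.T@(p-O))*1000).round(1))
print(d["intrinsics"])
im=cv2.cvtColor(d["color"],cv2.COLOR_RGB2BGR); cv2.imwrite("pics/w3.png",cv2.resize(im[140:340,180:460],None,fx=2.8,fy=2.8,interpolation=cv2.INTER_CUBIC))
E
```

```text
220 [-4. -3. 12.] [-0. -1. 11.] [ 4. -2. 12.]
226 [ -4. -14.  13.] [ -0. -14.  13.] [  4. -14.  13.]
232 [ -4. -16.  11.] [ -0. -16.  11.] [  4. -15.  11.]
238 [ -4. -16.   8.] [ -0. -16.   8.] [  4. -16.   8.]
244 [ -4. -15.   4.] [ -0. -16.   5.] [  4. -16.   5.]
250 [ -3. -34.  10.] [ -0. -34.  10.] [  3. -34.  10.]
256 [ -3. -40.  11.] [ -0. -41.  11.] [  3. -40.  10.]
262 [ -3. -44.  10.] [ -0. -45.  10.] [  3. -46.  11.]
268 [ -3. -49.  10.] [ -0. -50.  10.] [  3. -50.  10.]
274 [ -3. -54.  10.] [ -0. -56.  11.] [  3. -55.  11.]
280 [ -3. -59.  10.] [ -0. -59.  10.] [  3. -59.  10.]
286 [ -3. -63.  10.] [ -0. -62.  10.] [  3. -63.  11.]
292 [ -3. -63.   8.] [ -0. -64.   8.] [  2. -70.  12.]
298 [ -3. -72.  11.] [ -0. -63.   5.] [  2. -72.  11.]
180 240 box [-31.5 -66.1  67.5]
230 240 box [-31.9 -41.   68.1]
400 240 box [-32.3  42.1  69. ]
450 240 box [-31.7  67.3  68. ]
318 232 box [-36.    2.1  67.6]
450 260 box [-20.8  68.6  68.2]
180 260 box [-21.  -67.   68.6]
318 160 box [-65.    2.4  35. ]
320 190 box [-56.4   3.   64.6]
[[342.6697279    0.         313.26664556]
 [  0.         342.6697279  197.35023035]
 [  0.           0.           1.        ]]
```

View pics/w3.png

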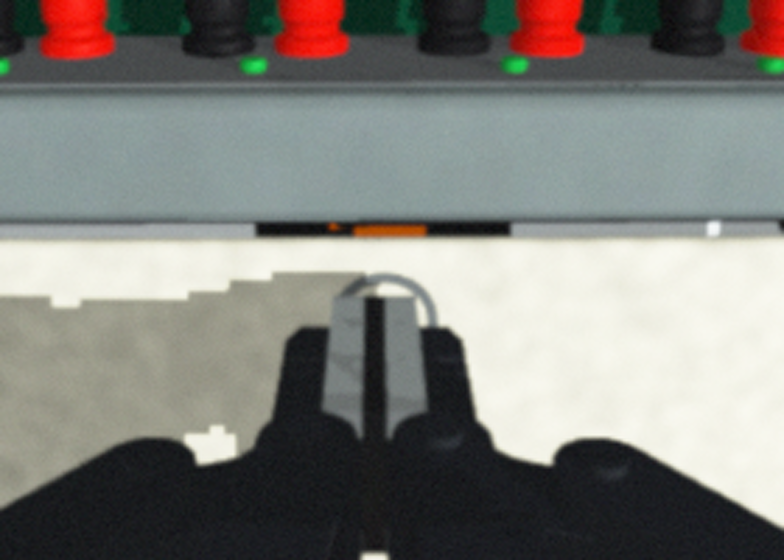

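Close view: the ring is uncovered and uncompressed. The finger faces end at row 246 in full pixels, about 31 mm behind the nominal TCP by depth, with the cover (z≈68 mm) still about 15 mm beyond. I'll go on carefully until there is contact.

Emit:
play_rows(increments=[[[0, 0.002, 0], [0, 0, 0]], [[0, 0.002, 0], [0, 0, 0]], [[0, 0.002, 0], [0, 0, 0]], [[0, 0.001, 0], [0, 0, 0]], [[0, 0.001, 0], [0, 0, 0]]])

```text
t: 4.82
eef_pos: [0.4563, -0.0014, 0.0447]
tool_rot: [0.462, -0.462, -0.535, 0.535]
contact_force: [0.7, -0.3, 0.3]
gripper_width: -0.003
```

Emit:
play_rows(increments=[[[0, 0.001, 0], [0, 0, 0]], [[0, 0.001, 0], [0, 0, 0]], [[0, 0.001, 0], [0, 0, 0]]])

```text
t: 5.07
eef_pos: [0.4564, -0.0013, 0.0418]
tool_rot: [-0.462, 0.462, 0.535, -0.535]
contact_force: [-0.1, -0.1, 1.8]
gripper_width: 0.004
```

Emit:
play_rows(increments=[[[0, 0.001, 0], [0, 0, 0]], [[0, 0.001, 0], [0, 0, 0]], [[0, 0, 0], [0, 0, 0]]])

```text
t: 5.32
eef_pos: [0.4563, -0.0014, 0.0398]
tool_rot: [0.462, -0.462, -0.535, 0.535]
contact_force: [-0.6, -0.2, 1.6]
gripper_width: 0.003
```

Emit:
play_rows(increments=[[[0, 0.001, 0], [0, 0, 0]], [[0, 0, 0], [0, 0, 0]]])

```text
t: 5.48
eef_pos: [0.4563, -0.0013, 0.0388]
tool_rot: [0.462, -0.462, -0.535, 0.535]
contact_force: [-1.2, 0.6, 1.8]
gripper_width: 0.002
```

Emit:
play_rows(increments=[[[0, 0.001, 0], [0, 0, 0]], [[0, 0, 0], [0, 0, 0]]])

```text
t: 5.65
eef_pos: [0.4563, -0.0014, 0.0378]
tool_rot: [0.462, -0.462, -0.535, 0.535]
contact_force: [-1.5, -0.5, 1.3]
gripper_width: 0.004
```

Emit:
play_rows(increments=[[[0, 0.001, 0], [0, 0, 0]], [[0, 0, 0], [0, 0, 0]]])

```text
t: 5.82
eef_pos: [0.4563, -0.0013, 0.0371]
tool_rot: [-0.462, 0.462, 0.535, -0.535]
contact_force: [-2.3, -0.5, 6.4]
gripper_width: 0.005
```

At the stop (6.4 N). A touch more, then let go up and to the front.

Emit:
play_rows(increments=[[[0, 0.0007, 0], [0, 0, 0]], [[0, 0, 0], [0, 0, 0]], [[0, -0.012, 0.003], [0, 0, 0]], [[0, -0.02, 0.008], [0, 0, 0]], [[0, -0.025, 0.01], [0, 0, 0]], [[0, -0.03, 0.01], [0, 0, 0]], [[0, -0.03, 0.005], [0, 0, 0]], [[0, -0.03, 0], [0, 0, 0]], [[0, -0.03, 0], [0, 0, 0]], [[0, -0.03, 0], [0, 0, 0]], [[0, -0.02, 0], [0, 0, 0]], [[0, 0, 0], [0, 0, 0]], [[0, 0, 0], [0, 0, 0]], [[0, 0, 0], [0, 0, 0]], [[0, 0, 0], [0, 0, 0]], [[0, 0, 0], [0, 0, 0]], [[0, 0, 0], [0, 0, 0]], [[0, 0, 0], [0, 0, 0]]])

```text
t: 7.32
eef_pos: [0.4205, -0.0067, 0.2626]
tool_rot: [0.462, -0.462, -0.535, 0.536]
contact_force: [0.1, -0.5, 0.1]
gripper_width: -0.0
```

```bash
python3 - <<'E'
from h import *
from station import *
o=get_obs(); print(o["t"],o["eef_pos"]); d=read_camera("wrist"); np.savez("pics/w4.npz",**d,pos=o["eef_pos"],rot=o["tool_rot"])
s=read_camera("side"); np.savez("pics/s4.npz",**s)
a=cv2.cvtColor(d["color"],cv2.COLOR_RGB2BGR)[80:360,120:520]; b=cv2.cvtColor(s["color"],cv2.COLOR_RGB2BGR)[100:300,200:460]
b=cv2.resize(b,(800,0) if 0 else (416,320),interpolation=cv2.INTER_CUBIC); a2=cv2.resize(a,(457,320)); 
cv2.imwrite("pics/w4.png",cv2.resize(a,(800,560),interpolation=cv2.INTER_CUBIC)); cv2.imwrite("pics/s4.png",b)
E
```

```text
7.3167 [ 0.42046526 -0.00665567  0.26259926]
```

View pics/w4.png

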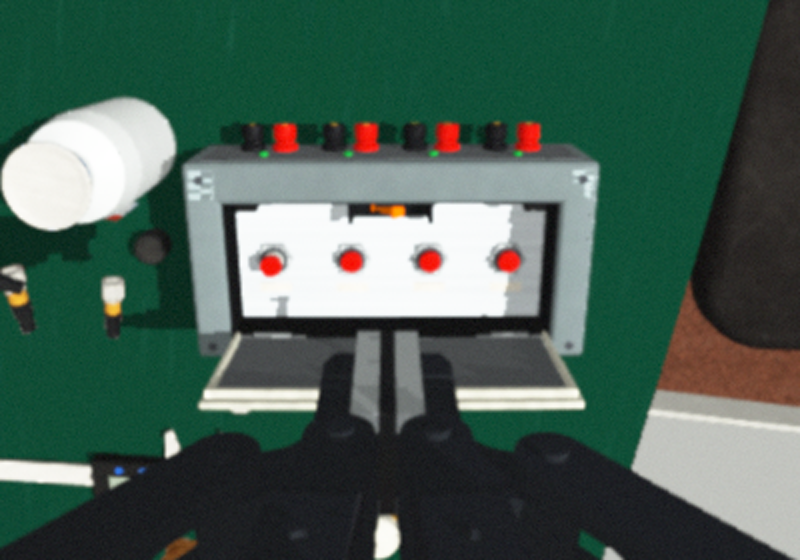

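The cover is fully open. The leftmost button in the image (271,265), at the bottle end (y=-72), leans out of its collar and shows white, so that is the tripped one. Next I'll measure it and the gripper geometry.

```bash
python3 - <<'E'
from h import *
z=dict(np.load("pics/w4.npz")); o=dict(eef_pos=z["pos"],tool_rot=z["rot"]); R,t=wristRt(z,o)
for uv,h in [((271,265),.047),((351,261),.04),((430,260),.04),((508,261),.04)]:
    p=(120+uv[0]/2-.25,80+uv[1]/2-.25); X=onz(z,p,h,R,t); a,dd=ray(z,p,R,t); Y=a+dd*z["range_z"][round(p[1]),round(p[0])]
    print(((RB.T@(X-O))*1000).round(1),"depth",((RB.T@(Y-O))*1000).round(1))
hsv=cv2.cvtColor(z["color"],cv2.COLOR_RGB2HSV); m=((hsv[...,0]<8)&(hsv[...,1]>180)&(hsv[...,2]>120)).astype(np.uint8)
n,l,s,c=cv2.connectedComponentsWithStats(m[180:240]); print([(s[i].tolist(),(c[i]+[0,180]).round(1).tolist()) for i in range(1,n) if s[i,4]>20])
H=z["hand_eye"]
for v in (250,265,275,290,300,310,320,340):
  r=[]
  for u in range(180,460,20):
    a=z["range_z"][v,u]; p=cv2.undistortPoints(np.array([[[u,v]]],float),z["intrinsics"],z["dist_coeffs"])[0,0]
    X=H[:3,:3]@(np.array([p[0],p[1],1])*a)+H[:3,3]
    if a<.2: r.append((X*1000).round(0).astype(int).tolist())
  print(v,r)
E
```

```text
[  1.2 -69.5  47. ] depth [  1.2 -69.6  46.9]
[  1.1 -22.1  40. ] depth [  1.4 -22.2  39. ]
[ 0.5 25.7 40. ] depth [ 0.4 25.7 40.3]
[ 1.1 73.1 40. ] depth [ 0.8 72.9 40.8]
[([290, 26, 11, 9, 79], [295.1, 210.2]), ([330, 26, 10, 9, 75], [334.4, 210.1]), ([369, 26, 11, 10, 82], [374.0, 210.2]), ([251, 28, 10, 10, 68], [254.9, 212.4])]
250 [[-6, -34, 10], [2, -34, 10]]
265 [[-6, -47, 10], [2, -47, 10], [11, -40, 6]]
275 [[-14, -48, 6], [-6, -55, 10], [2, -55, 10], [10, -49, 6]]
290 [[-12, -67, 11], [-5, -67, 11], [2, -63, 9], [8, -70, 13]]
300 [[-31, -74, 12], [-25, -73, 11], [-11, -74, 12], [-5, -73, 11], [2, -72, 11], [8, -73, 11], [21, -73, 11], [27, -75, 13]]
310 [[-36, -79, 12], [-29, -79, 12], [-23, -78, 11], [-18, -71, 6], [-11, -78, 11], [-5, -78, 11], [2, -72, 7], [8, -78, 11], [14, -79, 12], [20, -79, 12], [26, -79, 12], [33, -78, 11]]
320 [[-34, -83, 11], [-28, -84, 12], [-23, -81, 10], [-18, -77, 6], [-10, -83, 11], [-4, -84, 12], [2, -73, 4], [7, -83, 11], [13, -83, 12], [20, -80, 9], [25, -84, 12], [31, -84, 12], [37, -84, 12]]
340 [[-37, -93, 12], [-31, -93, 12], [-28, -87, 7], [-23, -81, 2], [-14, -98, 17], [-9, -97, 16], [-4, -90, 10], [2, -73, -5], [6, -98, 17], [11, -97, 16], [20, -81, 2], [26, -83, 4], [29, -91, 11], [34, -92, 11]]
```

```bash
cat >> h.py <<'E'
def tip(pb,tilt=0): # TCP world for real tip at box point pb
    T=target(1,tilt); return b2w(pb)+.0245*T[:,1], T
E
python3 - <<'E'
from h import *
from station import *
o=get_obs(); p,T=tip([-.0015,-.0708,.085],5); print(p); plan(o,p,T); print(o["q"])
E
```

```text
[ 0.49259559 -0.06794384  0.06059323]
shift(tool)mm [-71.1 202.3 -62.4] rot(deg) [-5.04 -0.03 -0.01] | [420.6  -6.6 262.9] F [-0.3 -0.1 -0.1]
[-0.54110005 -0.03598231  0.40313852  2.07103246  0.01597334  1.10435215
  1.57183157]
```

Emit:
play_rows(increments=[[[-0.018, 0, -0.0156], [0, 0, 0]], [[-0.018, 0, -0.0156], [0, 0, 0]], [[-0.018, 0, -0.0156], [0, 0, 0]], [[-0.0171, 0, -0.0156], [0, 0, 0]], [[0, 0.03, 0], [0, 0, 0]], [[0, 0.03, 0], [0, 0, 0]], [[0, 0.03, 0], [0, 0, 0]], [[0, 0.03, 0], [0, 0, 0]], [[0, 0.03, 0], [0, 0, 0]], [[0, 0.03, 0], [0, 0, 0]], [[0, 0.01, 0], [-5, 0, 0]], [[0, 0, 0], [0, 0, 0]], [[0, 0, 0], [0, 0, 0]]])

```text
t: 8.5
eef_pos: [0.4913, -0.0681, 0.0728]
tool_rot: [-0.443, 0.481, 0.557, -0.512]
contact_force: [1.2, -0.2, 0.2]
gripper_width: 0.004
```

```bash
python3 - <<'E'
from h import *
from station import *
o=get_obs(); p,T=tip([-.0015,-.0708,.047],5); plan(o,p,T); print(o["t"],o["q"].round(2))
d=read_camera("wrist"); np.savez("pics/w5.npz",**d)
im=cv2.cvtColor(d["color"],cv2.COLOR_RGB2BGR); cv2.imwrite("pics/w5.png",cv2.resize(im[160:340,200:430],None,fx=3,fy=3,interpolation=cv2.INTER_CUBIC))
E
```

```text
shift(tool)mm [-0.  50.2  2.9] rot(deg) [-0.22 -0.1   0.04] | [491.3 -68.1  72.8] F [ 1.2 -0.2  0.2]
8.5 [-0.32  0.35  0.41  2.18 -0.29  0.58  2.02]
```

View pics/w5.png

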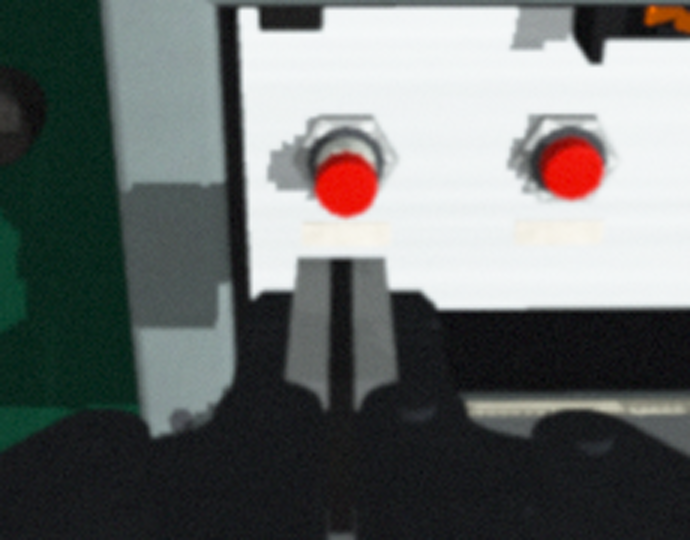

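The button (346,185) stands straight ahead of the fingers (341) with its white band showing. Down and press.

Emit:
play_rows(increments=[[[0.0005, 0.015, 0.0015], [0, 0, 0]], [[0, 0.015, 0.0014], [0, 0, 0]], [[0, 0.01, 0], [0, 0, 0]], [[0, 0.005, 0], [0, 0, 0]], [[0, 0.003, 0], [0, 0, 0]], [[0, 0.002, 0], [0, 0, 0]], [[0, 0.002, 0], [0, 0, 0]]])

```text
t: 9.13
eef_pos: [0.4952, -0.0671, 0.0216]
tool_rot: [-0.441, 0.482, 0.558, -0.511]
contact_force: [0.5, 0.2, 0.7]
gripper_width: -0.002
```

Emit:
play_rows(increments=[[[0, 0.0015, 0], [0, 0, 0]], [[0, 0.0015, 0], [0, 0, 0]], [[0, 0.001, 0], [0, 0, 0]]])

```text
t: 9.38
eef_pos: [0.4952, -0.0671, 0.0175]
tool_rot: [-0.441, 0.482, 0.558, -0.511]
contact_force: [-1.0, -0.3, 2.5]
gripper_width: -0.001
```

Emit:
play_rows(increments=[[[0, 0.001, 0], [0, 0, 0]], [[0, 0.0005, 0], [0, 0, 0]], [[0, 0, 0], [0, 0, 0]]])

```text
t: 9.63
eef_pos: [0.4949, -0.067, 0.0156]
tool_rot: [-0.441, 0.482, 0.558, -0.511]
contact_force: [0.5, 1.1, 1.2]
gripper_width: 0.001
```

Emit:
play_rows(increments=[[[0, 0.001, 0], [0, 0, 0]], [[0, 0, 0], [0, 0, 0]]])

```text
t: 9.8
eef_pos: [0.495, -0.067, 0.0146]
tool_rot: [-0.441, 0.482, 0.558, -0.511]
contact_force: [-0.2, -0.2, 0.4]
gripper_width: 0.004
```

Emit:
play_rows(increments=[[[0, 0.001, 0], [0, 0, 0]], [[0, 0, 0], [0, 0, 0]]])

```text
t: 9.97
eef_pos: [0.495, -0.067, 0.0136]
tool_rot: [-0.442, 0.482, 0.558, -0.511]
contact_force: [-0.3, 0.4, 2.5]
gripper_width: -0.001
```

Emit:
play_rows(increments=[[[0, 0.0007, 0], [0, 0, 0]], [[0, 0, 0], [0, 0, 0]]])

```text
t: 10.13
eef_pos: [0.495, -0.067, 0.013]
tool_rot: [-0.442, 0.482, 0.558, -0.511]
contact_force: [-1.9, -1.2, 4.3]
gripper_width: -0.002
```

Emit:
play_rows(increments=[[[0, 0.0007, 0], [0, 0, 0]], [[0, 0, 0], [0, 0, 0]]])

```text
t: 10.3
eef_pos: [0.4951, -0.067, 0.0126]
tool_rot: [-0.442, 0.482, 0.558, -0.511]
contact_force: [-2.3, -0.5, 10.1]
gripper_width: -0.002
```

Hard stop. I'll draw back and check the button.

Emit:
play_rows(increments=[[[0, -0.01, 0], [0, 0, 0]], [[0, -0.025, 0], [0, 0, 0]], [[0, -0.025, 0], [0, 0, 0]], [[0, 0, 0], [0, 0, 0]]])

```text
t: 10.63
eef_pos: [0.492, -0.0682, 0.0757]
tool_rot: [-0.44, 0.483, 0.559, -0.51]
contact_force: [1.1, -0.4, -0.1]
gripper_width: -0.004
```

```bash
python3 - <<'E'
from h import *
from station import *
o=get_obs(); z=read_camera("wrist"); R,t=wristRt(z,o); print(o["t"],o["eef_pos"],o["contact_force"])
hsv=cv2.cvtColor(z["color"],cv2.COLOR_RGB2HSV); m=((hsv[...,0]<8)&(hsv[...,1]>180)&(hsv[...,2]>120)).astype(np.uint8)
n,l,s,c=cv2.connectedComponentsWithStats(m)
for i in range(1,n):
  if s[i,4]>60:
    u,v=c[i]; a,dd=ray(z,(u,v),R,t); Y=a+dd*z["range_z"][round(v),round(u)]; print(c[i].round(1),s[i,4],"box",((RB.T@(Y-O))*1000).round(1))
im=cv2.cvtColor(z["color"],cv2.COLOR_RGB2BGR); cv2.imwrite("pics/w6.png",cv2.resize(im[160:340,200:430],None,fx=3,fy=3,interpolation=cv2.INTER_CUBIC))
# plan: rise & behind cover
p,T=tip([.105,0,.115],0); print(p); o2=dict(o); plan(o,p,T)
E
```

```text
10.6333 [ 0.49204048 -0.06820028  0.0756968 ] [ 1.09083747 -0.35883143 -0.09446678]
[331.7  90.7] 589 box [-72.4 -61.   33.5]
[413.5  90.4] 572 box [-72.8 -14.2  34. ]
[493.2  91.2] 585 box [-72.9  33.2  32.6]
[569.2  92.7] 580 box [-73.1  80.4  32.1]
[315.2 212.8] 313 box [  1.  -70.3  41.1]
[389.8 212.2] 299 box [  1.1 -23.   40.2]
[463.  211.7] 297 box [ 1.2 24.5 39.5]
[534.6 211.4] 312 box [ 0.7 71.7 40.3]
[0.58546823 0.01737498 0.0905    ]
shift(tool)mm [  71.1   -5.1 -105.8] rot(deg) [ 5.31 -0.07 -0.03] | [492.  -68.2  75.7] F [ 1.1 -0.4 -0.1]
```

View pics/w6.png

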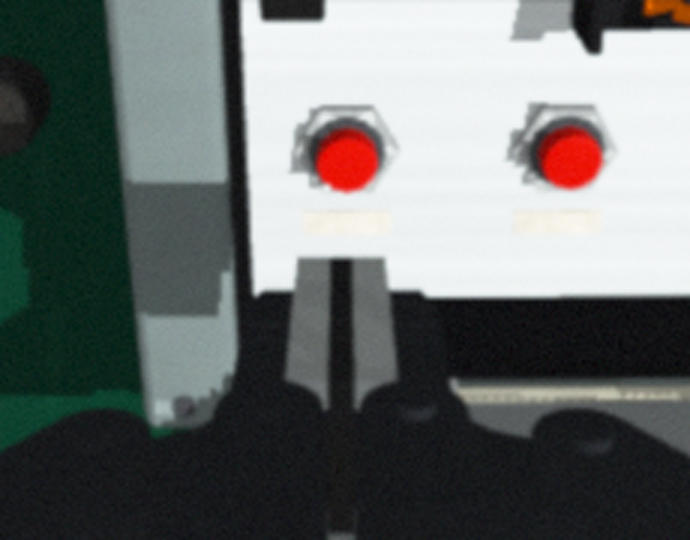

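The button is in: its top is level with its neighbours (41.1 mm against 40.6 expected) and no white shows. Now up, over and behind the cover.

Emit:
play_rows(increments=[[[0, -0.029, 0], [0, 0, 0]], [[0, -0.029, 0], [0, 0, 0]], [[0, -0.029, 0], [0, 0, 0]], [[0, -0.029, 0], [0, 0, 0]], [[0, 0, 0], [5.3, 0, 0]], [[0.0142, 0, -0.025], [0, 0, 0]], [[0.0142, 0, -0.025], [0, 0, 0]], [[0.0142, 0, -0.025], [0, 0, 0]], [[0.0142, 0, -0.025], [0, 0, 0]], [[0.0142, 0, -0.025], [0, 0, 0]], [[0, 0, 0], [0, 0, 0]]])

```text
t: 11.6
eef_pos: [0.5965, 0.025, 0.1856]
tool_rot: [0.462, -0.459, -0.536, 0.538]
contact_force: [1.7, 0.4, -0.2]
gripper_width: -0.005
```

```bash
python3 - <<'E'
from h import *
from station import *
o=get_obs(); p,T=tip([.115,0,.105],0); plan(o,p,T); print(o["t"],o["q"].round(2))
E
```

```text
shift(tool)mm [ -6.  105.1   1.6] rot(deg) [-0.24  0.35  0.07] | [596.5  25.  185.6] F [ 1.7  0.4 -0.2]
11.6 [-0.5   0.4   0.46  1.79 -0.2   1.01  1.77]
```

Emit:
play_rows(increments=[[[-0.003, 0.025, 0], [0, 0, 0]], [[-0.003, 0.025, 0], [0, 0, 0]], [[0, 0.025, 0.001], [0, 0, 0]], [[0, 0.025, 0], [0, 0, 0]], [[0, 0, 0], [0, 0, 0]], [[0, 0, 0.012], [0, 0, 0]], [[0, 0, 0.012], [0, 0, 0]], [[0, 0, 0.01], [0, 0, 0]], [[0, 0, 0.01], [0, 0, 0]]])

```text
t: 12.35
eef_pos: [0.5499, 0.0066, 0.0884]
tool_rot: [0.463, -0.462, -0.535, 0.536]
contact_force: [2.6, 0.6, 1.1]
gripper_width: -0.002
```

```bash
python3 - <<'E'
from h import *
from station import *
o=get_obs(); p,T=tip([.005,0,.110],0); plan(o,p,T); print(o["t"])
E
```

```text
shift(tool)mm [ 5.4  3.  63.2] rot(deg) [-0.14 -0.04 -0.  ] | [549.9   6.6  88.4] F [2.6 0.6 1.1]
12.35
```

Contact from behind, about 2.6 N. Push it on over and down.

Emit:
play_rows(increments=[[[0.001, 0, 0.0105], [0, 0, 0]], [[0.001, 0, 0.0105], [0, 0, 0]], [[0.001, 0, 0.0105], [0, 0, 0]], [[0.001, 0.001, 0.0105], [0, 0, 0]], [[0, 0.001, 0.0105], [0, 0, 0]], [[0, 0.001, 0.0105], [0, 0, 0]], [[0, 0.01, 0.01], [0, 0, 0]], [[0, 0.01, 0.01], [0, 0, 0]], [[0, 0.01, 0.01], [0, 0, 0]], [[0, 0, 0], [0, 0, 0]]])

```text
t: 13.18
eef_pos: [0.4517, -0.0033, 0.053]
tool_rot: [0.465, -0.459, -0.532, 0.538]
contact_force: [-1.6, -0.3, 1.6]
gripper_width: 0.0
```

```bash
python3 - <<'E'
from h import *
from station import *
o=get_obs(); p,T=tip([-.025,0,.067],0); plan(o,p,T); print(o["t"])
c=read_camera("wrist"); im=cv2.cvtColor(c["color"],cv2.COLOR_RGB2BGR); cv2.imwrite("pics/w7.png",im)
E
```

```text
shift(tool)mm [ 0.9 10.5 -5.5] rot(deg) [-0.67 -0.04  0.04] | [451.7  -3.3  53. ] F [-1.6 -0.3  1.6]
13.1833
```

View pics/w7.png

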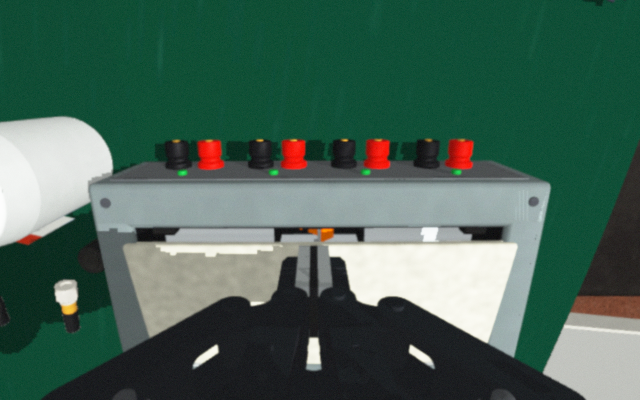

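The cover is nearly shut, held down by the fingertip near the free edge (row 243). Press down, easing back to the mark.

Emit:
play_rows(increments=[[[0.001, 0.003, -0.002], [0, 0, 0]], [[0, 0.003, -0.002], [0, 0, 0]], [[0, 0.003, -0.001], [0, 0, 0]], [[0, 0.002, 0], [0, 0, 0]], [[0, 0.002, 0], [0, 0, 0]], [[0, 0.001, 0], [0, 0, 0]], [[0, 0, 0], [0, 0, 0]]])

```text
t: 13.82
eef_pos: [0.4615, -0.0011, 0.0405]
tool_rot: [0.463, -0.461, -0.534, 0.537]
contact_force: [0.3, 1.2, 2.0]
gripper_width: -0.003
```

Emit:
play_rows(increments=[[[0, 0.001, 0], [0, 0, 0]], [[0, 0.0005, 0], [0, 0, 0]], [[0, 0, 0], [0, 0, 0]]])

```text
t: 14.07
eef_pos: [0.4614, -0.0011, 0.0392]
tool_rot: [0.463, -0.461, -0.534, 0.536]
contact_force: [0.4, 1.2, 1.7]
gripper_width: 0.002
```

Emit:
play_rows(increments=[[[0, 0.0007, 0], [0, 0, 0]], [[0, 0, 0], [0, 0, 0]]])

```text
t: 14.23
eef_pos: [0.4614, -0.0012, 0.0385]
tool_rot: [0.463, -0.461, -0.534, 0.537]
contact_force: [1.2, 1.7, 1.7]
gripper_width: 0.003
```

Emit:
play_rows(increments=[[[0, 0.0007, 0.002], [0, 0, 0]], [[0, 0.0005, 0.002], [0, 0, 0]], [[0, 0, 0], [0, 0, 0]]])

```text
t: 14.48
eef_pos: [0.4571, -0.0021, 0.0374]
tool_rot: [0.463, -0.461, -0.534, 0.536]
contact_force: [0.3, -0.5, 3.6]
gripper_width: 0.004
```

Emit:
play_rows(increments=[[[0, 0.0006, 0], [0, 0, 0]], [[0, 0, 0], [0, 0, 0]]])

```text
t: 14.65
eef_pos: [0.4571, -0.0021, 0.0371]
tool_rot: [0.463, -0.461, -0.534, 0.536]
contact_force: [-1.6, 0.6, 9.9]
gripper_width: -0.004
```

At the stop. Let go, straight up.

Emit:
play_rows(increments=[[[0, 0.0003, 0], [0, 0, 0]], [[0, 0, 0], [0, 0, 0]], [[0, -0.006, 0], [0, 0, 0]], [[0, -0.01, 0], [0, 0, 0]], [[0, -0.02, 0.003], [0, 0, 0]], [[0, -0.03, 0.005], [0, 0, 0]], [[0, -0.03, 0.005], [0, 0, 0]], [[0, -0.03, 0], [0, 0, 0]], [[0, -0.03, 0], [0, 0, 0]], [[0, -0.02, 0], [0, 0, 0]], [[0, 0, 0], [0, 0, 0]], [[0, 0, 0], [0, 0, 0]], [[0, 0, 0], [0, 0, 0]], [[0, 0, 0], [0, 0, 0]], [[0, 0, 0], [0, 0, 0]], [[0, 0, 0], [0, 0, 0]], [[0, 0, 0], [0, 0, 0]], [[0, 0, 0], [0, 0, 0]], [[0, 0, 0], [0, 0, 0]], [[0, 0, 0], [0, 0, 0]]])

```text
t: 16.32
eef_pos: [0.4452, -0.0036, 0.2123]
tool_rot: [0.463, -0.461, -0.534, 0.537]
contact_force: [0.6, -0.5, 0.1]
gripper_width: 0.001
```

```bash
python3 - <<'E'
from h import *
from station import *
o=get_obs(); z=read_camera("wrist"); R,t=wristRt(z,o); print(o["t"],o["eef_pos"],o["contact_force"])
for b in [(-.035,.06,.067),(-.035,-.06,.067),(-.03,0.02,.067),(.02,.07,.067),(.02,-.07,.067)]:
    u,v=proj(z,b2w(b),R,t)[0]; a,dd=ray(z,(u,v),R,t); Y=a+dd*z["range_z"][round(v),round(u)]; print(u.round(),v.round(),((RB.T@(Y-O))*1000).round(1))
cv2.imwrite("pics/w8.png",cv2.cvtColor(z["color"],cv2.COLOR_RGB2BGR))
E
```

```text
16.3167 [ 0.44516964 -0.00363776  0.21234765] [ 0.59100027 -0.54495942  0.14588161]
378.0 177.0 [-35.2  59.9  67.8]
251.0 177.0 [-35.1 -59.9  67.6]
335.0 182.0 [-30.5  19.9  69. ]
385.0 231.0 [19.4 69.7 68.4]
244.0 231.0 [ 19.3 -69.6  68.7]
```

View pics/w8.png

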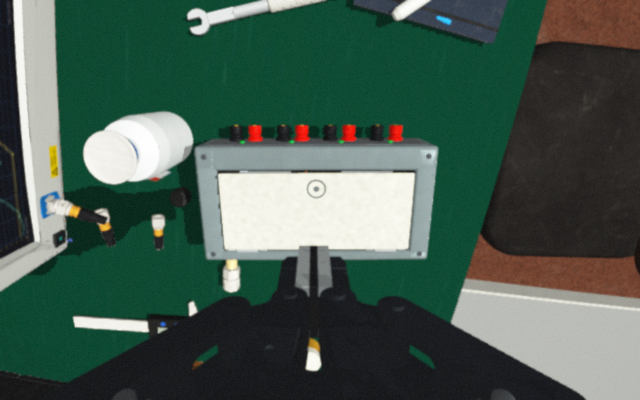

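The cover lies flat and latched (z≈68 mm all over, mark at (316,188)), and the bystanders stand as before.

```bash
python3 -c "
from station import *
print(hand_in())"
```

```text
the job is handed in; nothing more can be done
None
```

The breaker is reset and the cover is latched shut again. I handed the job in at about 16.4 s of the 45 s allowed.

**What I did**
- **Opening:** I pressed the cover to its stop at the round mark, about 6 N, and let go. It sprang fully open.
- **Reset:** The tripped breaker was the one at the bottle end (y = -72 mm). I pushed its button to the bottom of its travel, about 10 N.
- **Closing:** I pushed the cover over from behind, about 2.6 N, and pressed it down to its stop at the mark, about 10 N. Then I drew the arm clear.

**Last checks**
- **Button:** Its top stood at 41 mm, level with the other three, with no white band. I checked this before closing the cover.
- **Cover:** It stayed flat at 68 mm for over a second after I let go.
- **Bystanders:** The adapter, cap and bottle look unmoved in the last wrist picture.
- **Force:** Contact force was near zero with the arm clear.

**What disagreed**
- **Fingertips:** The real tips ended about 25 mm behind the stated TCP. I found this from the wrist depth image and from where contact began, and corrected for it.
- **Sideways position:** The wrist and top cameras differed by about 2 mm, which did not affect the job.

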